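Take the lid off a standby-battery module

ROBOT

A 6-joint arm with a two-finger parallel gripper is mounted at the origin on the work surface. World frame = base frame: x ahead of the robot, y to its left, z up, the work surface at z = 0. Lengths are in m, angles in rad, forces in N, time in s.
With the tool pointing down it reaches from about 0.3 to 1 m from the base axis. Payload 5.1 kg.
Tool frame: the origin (TCP) lies where the fingers leave the gripper's body, on its centre line; the fingertips stand 78 mm ahead of it and the grasp point (between the pads) lies 59 mm ahead of it; z points along the fingers, y is the direction in which the jaws open and shut (so a half turn about z gives the same grasp; the last joint's range is limited). The gripper opens to 95 mm and grips with 3 to 60 N. Pads are 20 mm wide; open, the fingers measure 119 mm over their backs; the gripper's body (75 mm by 180 mm) begins 59 mm behind the grasp point.
Start: joints at [-1.207, 0.124, 1.65, -0, 1.367, -0.083], TCP at [0.281, -0.586, 0.292] pointing down, gripper open.
Joint ranges: [-2.61, 2.61], [-1.02, 2.33], [0.03, 2.71], [-1.35, 4.49], [0.32, 2.68], [-2.91, 2.91]. Speed limits (rad/s): [2.57, 2.57, 3.14, 3.14, 3.14, 3.14].

INTERFACE

Orientations are given as a unit quaternion [x, y, z, w].
In Python, from station import arm gives the robot as it stands.
- The arm moves only by the tool drive_tool, never from a script. Its argument "deltas" is a list of rows, each a list of 3 entries, a list of its own where there are three numbers: the shift along the world's x, y, z in m, then the turn about the world's z in rad, then the finger opening in m, from 0 to 0.0951. A call has exactly 8 rows; each row shifts and turns the commanded pose from where the row before left it; what a row does not reach is not made up. A row lasts 1/8 s, in which the tool goes at most 62.5 mm and 10.7 degrees, less where a joint would pass 70% of its speed; a pose out of reach is approached as far as the arm can. A call with a gripper value outside its range is refused whole. The fingers move at their own pace and stop on an object; the grip force is fixed at half the most. Time passes only in rows, so rows that do not move let the fingers close, or fill a call up. It gives the time, the measured TCP pose, the force and the opening at its end, in the units of the state.
- arm.state(): the state, without advancing time (a new reading comes with each control period).
- arm.get_image(name): name is "side" or "top" or "wrist"; returns (picture, depth): 420x560x3 uint8, red, green, blue; 420x560 float32, m along the optical axis (not along the pixel's ray), 0 where there is no reading.
- arm.camera_params(name): a dict with "fx", "fy", "cx", "cy" (pixels), "k1" (the pictures are not rectified: a ray, as slopes to the right and down, at radius r is drawn at 1 + k1 r^2 times it, then the intrinsics apply), "R" (3x3) and "t" (3): a world point X has camera coordinates R X + t. Camera axes: x right, y down, z forward; pixel columns grow to the right and rows downward; lengths in m; the calibration is good to about 2 mm. A picture is of the moment at which its call begins: read the wrist's pose just before it. camera_params takes no time and is no camera call; for the wrist camera it gives the pose at the moment of the call.
- arm.finish_job(): hands the job in, once; it reports no verdict.
The state is a dict: "clock": time; "qpos": joint angles; "dq": joint speeds; "joint_efforts": joint torques, N m; "tcp_pos": TCP position; "orientation": TCP orientation; "contact_force": force on the tool from outside, world axes, zero at the start; "ft_torque": the same for the moment, N m; "width": finger opening in m.
Only numpy, scipy, OpenCV 4.12 (cv2) and the standard library are available. Lean on these libraries where they do the work, as an engineer would, in place of code of your own. Each camera call takes 0.05 s, during which the arm holds its last target. There are 200 camera calls.

TASK

Open the battery compartment of the dark module on the mounting plate: press its orange snap tab in, only as hard as it takes, until the lid springs up at that end, then take the lid by its rib, swing it up on its two lugs, draw the lugs out of their slots and lift it off. Lay the lid gently in the blue parts tray, flat and outside up. Force neither the tab nor the lugs, and leave the things lying around where they are.

Things in the scene. Friction and masses are not known exactly. Their poses are not given: they have to be found in the camera images.
- module: dark grey standby-battery module on the plate's rail, 134 mm (x) x 70 mm (y), fixed; origin at the centre of its underside, 10.5 mm above the bench, z up. +x is the latch end. Rim 4.5 to 5 mm thick, its top 92 mm above the origin, level with the lid's top; 1.5 to 2 mm of play round the lid. No push of the robot on it may exceed 20 N, on its tab neither: the tab would crack.
- tab_point (a point): fixed to the module at (45.5, 0, 107) mm: nominal middle of the outer (+x) face of the orange snap tab's thumb piece, 20 mm wide (y), 18 mm tall (6 to 24 mm above the closed lid's top). Units differ: the true face stands anywhere within 3.5 mm either side along x, unmeasured, so press by feel. Towards module -x it yields about 2.7 N per mm; the hook lets go after 5 to 6 mm, at 13 to 17 N.
- tab_hook (a point): fixed to the module at (55, 0, 94) mm: nose of the tab's hook, 4 mm tall, which reaches 3 mm over the lid's end strip. Once it lets go, sprung contacts under the lid push that end up about 12 mm; anything over the end strip lower than 13 mm above the closed lid's top hinders this. The tab then springs back under the strip: the lid stays ajar (tilt about 0.1 rad) by itself.
- slots (a point): fixed to the module at (-61, 0, 89.5) mm: inner mouth of the two lug slots, midway between them. Slots 15 mm wide, centred at y -18 and +18 mm, 5.3 mm deep, closed behind, open from 80 to 92.5 mm above the module's origin; the hood above them rises to 98 mm. The lid swings about the line through this point along the module's y.
- lid: light grey lid, plate 118 (x) x 58 (y) x 4 mm, about 80 g; origin at the centre of its underside, z out of its outside, x towards the latch end; in place its axes are the module's and its origin is 88 mm above the module's. The tab stands in a slot at x 31 to 52 mm, 26 mm wide. The lid may bear on the module, tab included, with at most 20 N.
- lid_rib (a point): centre of the lid's finger rib, at (-5, 0, 12) mm in the lid frame. The rib is 10 mm thick (y), 40 mm long (x) and stands 16 mm above the lid's top: pinch it across the lid's y.
- lid_end (a point): on the outside of the lid's 7 mm wide end strip at the latch end, at (55.5, 0, 4) mm in the lid frame; 92 mm above the module's origin when closed, about 104 mm when ajar.
- lid_lugs (a point): midway between the lid's lugs, at (-61, 0, 1.5) mm in the lid frame; at point slots while in place. Two flat lugs, 12 mm wide, 3 mm thick, flush with the underside, at y -18 and +18 mm, reach from the edge (x -59) to x -65.5 mm. The lid comes off when swung, latch end up, past the tab's top (over 0.25 rad; 0.4 is easy), then drawn 8 mm or more along its own slope towards its +x.
- plate: aluminium mounting plate, 320 (x) x 300 (y) x 3 mm, fixed flat on the bench; origin at the centre of its underside. A rail runs along its y through the middle, with the module, a light grey power supply (99 mm above the bench, no lid) and between them terminals (55 mm). Slotted ducts, 40 mm wide and 63 mm tall, lie along y at x -135 and +135 mm.
- tray: blue open parts tray, fixed, 260 (x) x 160 (y) mm, 14 mm tall, walls and floor 4 mm; origin at the centre of its underside. A relay stands in it by its +y wall; the rest is free for the lid. It is left or right of the mounting plate; a red stacking bin (200 x 130 x 75 mm) stands on the other side.
- relay: loose relay, 28 x 30 x 32 mm, yellowish on a black base, standing in the tray about 55 mm from the tray's middle line towards its +y; origin at the centre of its underside. Leave alone.
- screwdriver: loose screwdriver lying on the bench beyond the mounting plate; leave alone.
- rail_offcut: loose offcut of steel rail, 180 mm long, lying on the bench beyond the plate; leave alone.
- end_clamp: small light grey rail clamp, 50 mm tall, standing loose on the bench; leave alone.
- screw_can: can of screws, 72 mm across, 75 mm tall, loose on the bench; leave alone.
- drill: cordless drill standing on its battery at the right side of the bench, about 205 mm tall; leave alone.
Mind the look-alikes: they are no part of the job. Of the things shaped like the lid, the grey one is meant.

How it is judged:
By the outcome, as a careful person would: the job done as asked, in the order asked, and still so for the second after the job is handed in, with the robot touching nothing.
It also fails if it takes over 64 s, if anything falls off the work surface, if the arm or the gripper's body presses on something with over 40 N, if the wrist force passes 120 N, or if a joint passes its speed limit or range.

## Working session

There is one attempt and no reset: what is moved stays moved. The work goes in short steps, Python scripts to look and compute and a tool call to move; the robot and the scene stay as the last step left them, time stands still between calls to the robot, and variables do not carry over. Pictures are saved under pics/ and viewed, about 8 in all and at most 12, crops included, and the job is handed in when it is done.

Besides the shell and the picture viewer there is one more tool, called after "Request:" by a JSON object that holds its "method" and its "body". drive_tool: Moves the arm, as the interface text tells. Its arguments: {"type":"object","properties":{"deltas":{"type":"array","items":{"type":"array"}}},"required":["deltas"]}

```bash
mkdir -p pics && ls
python3 - <<'E'
from station import arm
import cv2,numpy as np
s=arm.state();print(s)
for n in("top","side"):
    p=arm.camera_params(n);print(n,p)
    im,d=arm.get_image(n);np.savez(f"pics/{n}0.npz",im=im,d=d)
    cv2.imwrite(f"pics/{n}0.png",im[:,:,::-1])
E
```

```text
pics
{'clock': 0.0, 'qpos': array([-1.20658521e+00,  1.24527745e-01,  1.65168082e+00, -2.03582364e-05,
        1.36748509e+00, -8.26105534e-02]), 'dq': array([ 0.00080288, -0.00013003, -0.00113511,  0.00134641, -0.00194003,
       -0.00040589]), 'joint_efforts': array([-1.42342800e-03, -4.17611790e+01, -3.59932172e+01,  7.75138848e-02,
        4.92962252e-02, -1.69042087e-04]), 'tcp_pos': array([ 0.2806572 , -0.58575127,  0.29096819]), 'orientation': array([ 9.75146433e-01,  2.21558863e-01, -1.57291541e-04, -1.03870843e-03]), 'contact_force': array([-0.34817599,  0.19792327, -0.26227749]), 'ft_torque': array([0.0050037 , 0.00498337, 0.01396233]), 'width': 0.0951719798753902}
top {'fx': 380.64227583985, 'fy': 380.64227583985, 'cx': 284.7604353642481, 'cy': 213.363400089682, 'k1': -0.013177176887266424, 'R': array([[ 0.01408517, -0.99911543,  0.03962279],
       [-0.99261575, -0.01874629, -0.11984384],
       [ 0.12048061, -0.03764218, -0.99200176]]), 't': array([-0.09866118,  0.48867008,  0.98435355])}
side {'fx': 457.55782964069505, 'fy': 457.55782964069505, 'cx': 281.59620958517223, 'cy': 206.39927284431297, 'k1': -0.11573271469822978, 'R': array([[-0.83800103, -0.54560368,  0.00842055],
       [-0.29527889,  0.44043834, -0.84783515],
       [ 0.45887324, -0.71297314, -0.53019303]]), 't': array([0.36908628, 0.26751785, 1.16088648])}
```

View pics/top0.png

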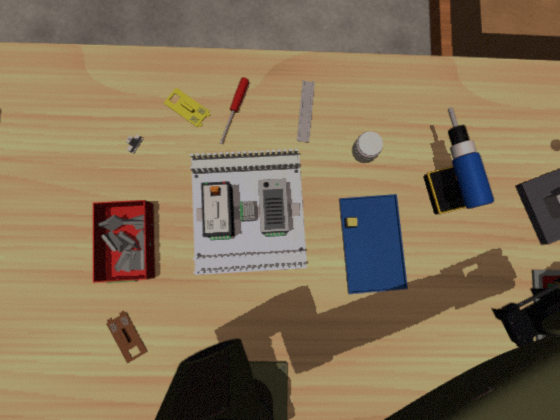

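View pics/side0.png

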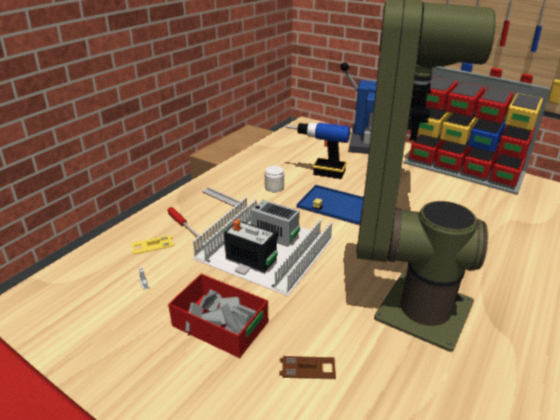

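Top view: the grey lid is on the dark module at (217,210), with the orange tab at (215,190), so the latch end points to world +x. The lid look-alikes are yellow at (187,107) and brown at (127,336), both loose. The power supply is at (273,207), and the blue tray at (373,243) with the relay at (352,222). Only the grey lid on the dark module with the orange tab fits the description. I'll take a rough measurement, then confirm it with the wrist camera.

```bash
cat > h.py <<'E'
import cv2,numpy as np
from station import arm
def rays(p,uv):
    uv=np.asarray(uv,float).reshape(-1,2)
    n=(uv-[p["cx"],p["cy"]])/[p["fx"],p["fy"]]
    s=n.copy()
    for _ in range(20): s=n/(1+p["k1"]*(s**2).sum(1,keepdims=True))
    R=np.array(p["R"]);c=-R.T@np.array(p["t"])
    return c,np.c_[s,np.ones(len(s))]@R
def onplane(p,uv,z):
    c,d=rays(p,uv);return c+d*((z-c[2])/d[:,2])[:,None]
def proj(p,X):
    X=np.atleast_2d(X)@np.array(p["R"]).T+p["t"];s=X[:,:2]/X[:,2:]
    return s*(1+p["k1"]*(s**2).sum(1,keepdims=True))*[p["fx"],p["fy"]]+[p["cx"],p["cy"]]
def cloud(p,d):
    v,u=np.mgrid[:d.shape[0],:d.shape[1]]
    c,r=rays(p,np.c_[u.ravel(),v.ravel()])
    X=(c+r*d.reshape(-1,1)).reshape(*d.shape,3); X[d==0]=np.nan; return X   # rays have unit cam z
def biggest(m):
    cs,_=cv2.findContours(m.astype(np.uint8),cv2.RETR_EXTERNAL,cv2.CHAIN_APPROX_NONE)
    return max(cs,key=cv2.contourArea)
def rect(p,cnt,z):
    P=onplane(p,cnt.reshape(-1,2),z)[:,:2]*1000
    return cv2.minAreaRect(P.astype(np.float32))
E
python3 - <<'E'
from h import *
p=arm.camera_params("top");f=np.load("pics/top0.npz");im,d=f["im"],f["d"]
X=cloud(p,d);hsv=cv2.cvtColor(im,cv2.COLOR_RGB2HSV);H,S,V=cv2.split(hsv)
def box(m,u0,u1,v0,v1):
    o=np.zeros_like(m);o[v0:v1,u0:u1]=m[v0:v1,u0:u1];return o
tr=box((H>100)&(H<125)&(S>120),330,415,185,300);print("tray",rect(p,biggest(tr),.014))
org=box((H<14)&(S>180)&(V>120),200,235,180,210);v,u=np.nonzero(org);print("tab",len(u),u.mean(),v.mean(),onplane(p,[[u.mean(),v.mean()]],.1265), np.nanmedian(X[org],0))
lid=box((V>110)&(S<60),206,232,184,237);lid&=X[...,2]>.08
print("lid",lid.sum(),rect(p,biggest(lid),.1025),np.nanmedian(X[lid],0))
pl=box((X[...,2]<.03)&(S<50)&(V>100),185,315,145,280);print("plate",rect(p,biggest(pl),.003))
rel=box((H>20)&(H<32)&(S>120)&(X[...,2]>.02),340,362,212,232);print("relay",np.nanmedian(X[rel],0))
hm=box(X[...,2]>.07,190,310,150,280);
n,l,st,ce=cv2.connectedComponentsWithStats(hm.astype(np.uint8))
for i in range(1,n):
    if st[i,4]>100: print(st[i],rect(p,biggest(l==i),.1))
print("max z near work", [ (a,np.nanmax(X[...,2][a[2]:a[3],a[0]:a[1]])) for a in [(190,310,150,280),(335,410,190,295)]])
sp=np.hypot(*(np.mgrid[:420,:560]-0).astype(float));
E
```

```text
tray ((416.1181945800781, -331.06640625), (255.4121551513672, 158.34593200683594), 5.593288898468018)
tab 10 213.9 188.8 [[0.535271   0.08534763 0.1265    ]] [0.53525141 0.08634314 0.12488968]
lid 896 ((491.2515563964844, 79.66485595703125), (117.09188079833984, 53.80503463745117), 2.223315954208374) [0.48367277 0.08002233 0.10266242]
plate ((476.06231689453125, 7.7008819580078125), (281.53515625, 300.7489929199219), 4.2932891845703125)
relay [ 0.47003447 -0.26769921  0.03580685]
[ 258  179   31   54 1481] ((501.8849792480469, -58.259864807128906), (133.3047332763672, 69.7025146484375), 4.314269065856934)
[ 201  181   32   56 1621] ((490.83538818359375, 82.10128021240234), (136.58367919921875, 73.75537109375), 4.178410053253174)
max z near work [((190, 310, 150, 280), np.float64(0.12989786975894768)), ((335, 410, 190, 295), np.float64(0.03950239692430646))]
```

Request:
{"method": "drive_tool", "body": {"deltas": [[[0.01,0.04,0.014],-0.023,0.095],[[0.01,0.04,0.014],-0.023,0.095],[[0.01,0.04,0.014],-0.023,0.095],[[0.01,0.04,0.014],-0.023,0.095],[[0.01,0.04,0.014],-0.023,0.095],[[0.01,0.04,0.014],-0.023,0.095],[[0.01,0.04,0.014],-0.023,0.095],[[0.01,0.04,0.014],-0.023,0.095]]}}

```text
clock: 1.1
tcp_pos: [0.3608, -0.2648, 0.4042]
orientation: [0.991, 0.13, -0.0, -0.0]
contact_force: [0.3, -0.6, -0.1]
width: 0.0952
```

Request:
{"method": "drive_tool", "body": {"deltas": [[[0.016,0.045,0],-0.024,0],[[0.016,0.045,0],-0.024,0],[[0.016,0.045,0],-0.024,0],[[0.016,0.045,0],-0.024,0],[[0.016,0.045,0],-0.024,0],[[0.016,0.045,0],-0.024,0],[[0.016,0.04,0],-0.024,0],[[0.01,0.03,0],-0.024,0]]}}

```text
clock: 2.1
tcp_pos: [0.483, 0.0756, 0.4036]
orientation: [0.999, 0.036, -0.0, -0.0]
contact_force: [-0.2, -0.6, -0.1]
width: 0.0205
```

Run:
```python
from h import *
s=arm.state();p=arm.camera_params("wrist")
print(s["clock"],s["tcp_pos"],s["orientation"],s["width"],s["contact_force"]);print(p,-np.array(p["R"]).T@p["t"])
im,d=arm.get_image("wrist");np.savez("pics/w1.npz",im=im,d=d,**{k:p[k] for k in p})
cv2.imwrite("pics/w1.png",im[:,:,::-1])
```

```text
2.1 [0.48296809 0.07556266 0.40362994] [ 9.99363095e-01  3.56816658e-02 -4.72519790e-04 -8.55927050e-06] 0.020475766109710136 [-0.19979355 -0.6023824  -0.09361437]
{'fx': 311.45806755119065, 'fy': 311.45806755119065, 'cx': 280.05082801849505, 'cy': 206.30037282140705, 'k1': -0.008648112716847888, 'R': array([[ 0.07219997, -0.99738958, -0.0010951 ],
       [-0.96187517, -0.06991942,  0.26440015],
       [-0.26378652, -0.01803634, -0.96441244]]), 't': array([0.04071908, 0.40964987, 0.62710104])} [0.55651293 0.08056587 0.49651715]
```

View pics/w1.png

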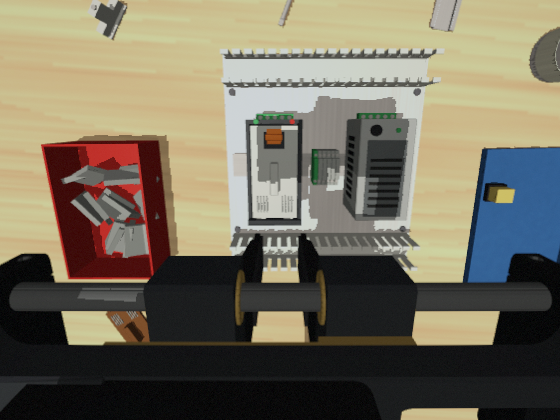

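Wrist view: the grey lid with its rib at (275,178) is on the dark module, with the orange tab at (274,138) at the +x end. The black slotted unit at (378,165) is the power supply. Next I'll measure and make the confirming crop.

Run:
```python
from h import *
f=np.load("pics/w1.npz");p={k:f[k] for k in f};im,d=f["im"],f["d"]
X=cloud(p,d);H,S,V=cv2.split(cv2.cvtColor(im,cv2.COLOR_RGB2HSV));Z=X[...,2]
def box(m,u0,u1,v0,v1):
    o=np.zeros_like(m);o[v0:v1,u0:u1]=m[v0:v1,u0:u1];return o
lid=box((V>95)&(S<70)&(Z>.085),244,306,112,228)
print("lid",rect(p,biggest(lid),.1025),np.nanmedian(Z[lid]))
mod=box((Z>.09)&(Z<.115),235,315,105,235);print("mod",rect(p,biggest(mod),.1025))
t=box((H<16)&(S>150)&(V>90),262,288,122,152);v,u=np.nonzero(t)
print("tab px",u.min(),u.max(),v.min(),v.max())
tt=t&(Z>.121);print("tabtop",tt.sum(),np.nanmedian(X[tt],0),np.nanmin(X[tt],0),np.nanmax(X[tt],0))
r=box((Z>.112)&~t,250,300,150,225);P=X[r];print("rib",r.sum(),np.nanmedian(P,0),rect(p,biggest(r),.1185))
c=cv2.resize(im[105:235,225:325],None,fx=4.5,fy=4.5,interpolation=cv2.INTER_CUBIC)
cv2.imwrite("pics/crop1.png",c[:,:,::-1])
```

```text
lid ((491.0653381347656, 84.20088195800781), (118.32359313964844, 59.6783332824707), 4.333544731140137) 0.10324021808268946
mod ((490.34100341796875, 83.62386322021484), (136.2187957763672, 70.6190185546875), 4.16270112991333)
tab px 265 281 129 143
tabtop 153 [0.53646891 0.08695907 0.12629121] [0.53056507 0.07831704 0.12233956] [0.54193211 0.09607595 0.1290669 ]
rib 268 [0.48766715 0.08297834 0.11896127] ((487.0109558105469, 83.36900329589844), (39.85227966308594, 9.757794380187988), 4.041439056396484)
```

View pics/crop1.png

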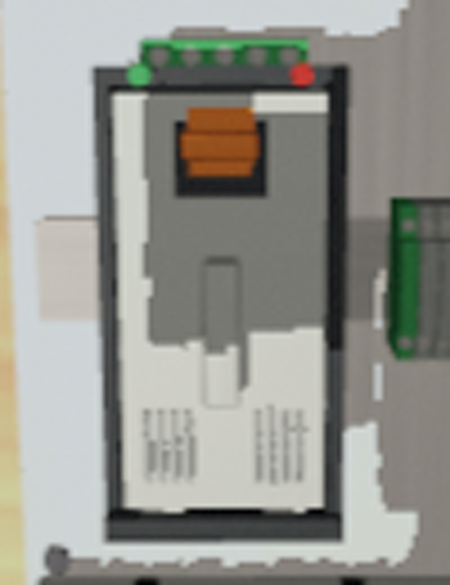

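Confirmed: a grey lid with a rib on the dark module, and the orange tab at the +x end. The power supply has no lid. The module centre is about (0.491, 0.084) with yaw 0.073. Now I'll place the closed fingers outside the tab, tips about 14.5 mm above the lid.

Request:
{"method": "drive_tool", "body": {"deltas": [[[0.016,0.003,-0.026],0.002,0],[[0.016,0.003,-0.026],0,0],[[0.016,0.003,-0.026],0,0],[[0.016,0.003,-0.026],0,0],[[0.016,0.0015,-0.026],0,0],[[0,0,-0.026],0,0],[[0,0,-0.026],0,0],[[0,0,-0.0266],0,0]]}}

```text
clock: 3.15
tcp_pos: [0.5625, 0.0869, 0.1943]
orientation: [0.999, 0.036, -0.0, 0.0]
contact_force: [-0.5, 0.4, -0.0]
width: 0.0007
```

Request:
{"method": "drive_tool", "body": {"deltas": [[[-0.003,0,0.0007],0,0],[[-0.003,0,0],0,0],[[-0.002,0,0],0,0],[[-0.001,0,0],0,0],[[-0.001,0,0],0,0],[[-0.001,0,0],0,0],[[-0.001,0,0],0,0],[[0,0,0],0,0]]}}

```text
clock: 4.15
tcp_pos: [0.5517, 0.0873, 0.1972]
orientation: [0.999, 0.036, 0.001, 0.0]
contact_force: [4.7, 0.3, 1.7]
width: 0.0005
```

Request:
{"method": "drive_tool", "body": {"deltas": [[[-0.0005,0,-0.0005],0,0],[[-0.0005,0,-0.0005],0,0],[[-0.0005,0,-0.0005],0,0],[[-0.0005,0,0],0,0],[[0,0,0],0,0],[[0,0,0],0,0],[[0,0,0],0,0],[[0,0,0],0,0]]}}

```text
clock: 5.15
tcp_pos: [0.5505, 0.0873, 0.1965]
orientation: [0.999, 0.036, 0.003, -0.0]
contact_force: [6.3, 0.1, 4.1]
width: 0.0003
```

Run:
```python
from h import *
for _ in range(1):
    s=arm.state();print(s["tcp_pos"],s["contact_force"],s["ft_torque"])
```

```text
[0.55047193 0.08733216 0.1965087 ] [6.32828365 0.09869981 4.0988148 ] [-0.03072116 -1.1787758   0.00675976]
```

Run:
```python
from h import *
im,d=arm.get_image("wrist");b,db=arm.get_image("side")
a=cv2.resize(im[60:360,160:400],None,fx=2,fy=2)
b=cv2.resize(b[180:300,180:340],None,fx=3.4,fy=3.4,interpolation=cv2.INTER_CUBIC)[:,:320*2]
o=np.zeros((600,800,3),np.uint8);a=cv2.resize(a,(400,500));b=b[:, 60:460];o[:500,:400]=a;o[:b.shape[0],400:400+b.shape[1]]=b
cv2.imwrite("pics/c2.png",o[:,:,::-1])
```

```text
(no output)
```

View pics/c2.png

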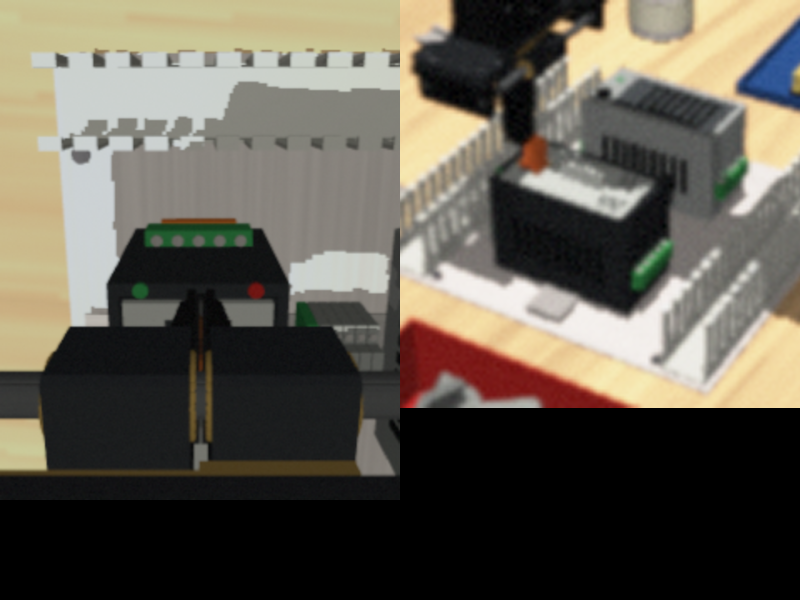

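The fingers (side crop, about (515,120)) bear only on the orange tab at (533,152), and nothing lies beneath the tips. I'll press on.

Request:
{"method": "drive_tool", "body": {"deltas": [[[-0.0005,0,0.001],0,0],[[-0.0005,0,0],0,0],[[-0.0005,0,0],0,0],[[-0.0005,0,0],0,0],[[-0.0005,0,0],0,0],[[-0.0005,0,0],0,0],[[0,0,0],0,0],[[0,0,0],0,0]]}}

```text
clock: 6.25
tcp_pos: [0.5481, 0.0872, 0.1968]
orientation: [0.999, 0.036, 0.004, 0.0]
contact_force: [10.5, -0.9, -0.7]
width: 0.0005
```

Request:
{"method": "drive_tool", "body": {"deltas": [[[-0.0005,0,0],0,0],[[-0.0005,0,0],0,0],[[-0.0005,0,0],0,0],[[-0.0005,0,0],0,0],[[0,0,0],0,0],[[0,0,0],0,0],[[0,0,0],0,0],[[0,0,0],0,0]]}}

```text
clock: 7.25
tcp_pos: [0.5468, 0.0872, 0.197]
orientation: [0.999, 0.036, 0.005, 0.0]
contact_force: [14.1, -1.4, -2.3]
width: 0.0004
```

```bash
cat > lidz.py <<'E'
from h import *
C=np.array([.4913,.0838]);u=np.array([.9973,.0732]);w=np.array([-.0732,.9973])
def chk(n="side"):
    p=arm.camera_params(n);im,d=arm.get_image(n);X=cloud(p,d)
    r=X[...,:2]-C;s=r@u;t=r@w;Z=X[...,2]
    V=im.max(2)
    for a,b in((-58,-45),(-45,-30),(20,30),(31,40),(40,50),(50,60),(60,67)):
        for c,e in((-28,-14),(14,28)):
            m=(s>a/1e3)&(s<b/1e3)&(t>c/1e3)&(t<e/1e3)&(Z>.08)&(Z<.16)
            print((a,b,c,e),m.sum(),np.round(np.nanmedian(Z[m])*1e3,1) if m.any() else None)
if __name__=="__main__":
    import sys;chk(sys.argv[1])
E
python3 lidz.py side
```

```text
(-58, -45, -28, -14) 13 101.9
(-58, -45, 14, 28) 12 103.5
(-45, -30, -28, -14) 16 103.7
(-45, -30, 14, 28) 23 103.5
(20, 30, -28, -14) 10 111.8
(20, 30, 14, 28) 15 111.0
(31, 40, -28, -14) 9 113.4
(31, 40, 14, 28) 10 113.5
(40, 50, -28, -14) 6 114.0
(40, 50, 14, 28) 20 112.2
(50, 60, -28, -14) 3 114.9
(50, 60, 14, 28) 10 114.5
(60, 67, -28, -14) 0 None
(60, 67, 14, 28) 11 99.5
```

The lid has sprung up: its latch end is at z ≈ 114.7 mm, against about 103 at the lug end, so the tilt is about 0.1 rad. The peak push read was 14.1 N. Now I'll retract, rise and open.

Request:
{"method": "drive_tool", "body": {"deltas": [[[0.006,0,0],0,0],[[0.01,0,0],0,0],[[0.01,0,0.002],0,0],[[0,0,0.02],0,0.03],[[0,0,0.02],0,0.03],[[-0.02,-0.001,0.01],0,0.03],[[-0.03,-0.002,0],0,0.03],[[-0.035,-0.001,0],0,0.03]]}}

```text
clock: 8.3
tcp_pos: [0.4844, 0.0833, 0.25]
orientation: [0.999, 0.036, 0.001, -0.0]
contact_force: [0.5, 0.2, 0.7]
width: 0.0296
```

```bash
python3 lidz.py side
python3 - <<'E'
from h import *
s=arm.state();print(s["tcp_pos"],s["contact_force"],s["width"],s["orientation"])
E
```

```text
(-58, -45, -28, -14) 11 101.6
(-58, -45, 14, 28) 14 104.2
(-45, -30, -28, -14) 16 104.4
(-45, -30, 14, 28) 16 104.1
(20, 30, -28, -14) 6 111.1
(20, 30, 14, 28) 16 111.8
(31, 40, -28, -14) 12 112.6
(31, 40, 14, 28) 11 112.6
(40, 50, -28, -14) 13 107.0
(40, 50, 14, 28) 18 112.0
(50, 60, -28, -14) 5 115.2
(50, 60, 14, 28) 10 115.2
(60, 67, -28, -14) 0 None
(60, 67, 14, 28) 7 97.7
[0.48088134 0.08343245 0.24893972] [ 0.37527546  1.38175417 -1.65232085] 0.03011572656763265 [ 9.99326898e-01  3.66726970e-02 -9.27977711e-04 -6.11617312e-05]
```

Request:
{"method": "drive_tool", "body": {"deltas": [[[0.0045,0,-0.01],0,0.03],[[0,0,-0.012],0,0.03],[[0,0,-0.012],0,0.03],[[0,0,-0.01],0,0.03],[[0,0,-0.007],0,0.03],[[0,0,-0.005],0,0.03],[[0,0,0],0,0.03],[[0,0,0],0,0.03]]}}

```text
clock: 9.35
tcp_pos: [0.4896, 0.0833, 0.1923]
orientation: [0.999, 0.036, 0.0, -0.0]
contact_force: [0.5, -0.2, 0.3]
width: 0.03
```

Request:
{"method": "drive_tool", "body": {"deltas": [[[-0.004,0,-0.001],0,0.03],[[0,0,0],0,0.03],[[0,0,0],0,0.005],[[0,0,0],0,0.005],[[0,0,0],0,0.005],[[0,0,0],0,0.005],[[0,0,0],0,0.005],[[0,0,0],0,0.005]]}}

```text
clock: 10.35
tcp_pos: [0.4854, 0.0833, 0.1909]
orientation: [0.999, 0.036, 0.0, 0.0]
contact_force: [0.4, 0.1, 0.2]
width: 0.0099
```

Request:
{"method": "drive_tool", "body": {"deltas": [[[-0.0007,0,0.0018],0,0.005],[[-0.0007,0,0.0018],0,0.005],[[-0.0007,-0.0001,0.0018],0,0.005],[[-0.0009,-0.0001,0.0017],0,0.005],[[-0.0009,0,0.0017],0,0.005],[[-0.0009,-0.0001,0.0017],0,0.005],[[0,0,0],0,0.005],[[0,0,0],0,0.005]]}}

```text
clock: 11.35
tcp_pos: [0.4806, 0.083, 0.2014]
orientation: [0.999, 0.036, 0.0, 0.0]
contact_force: [4.5, 0.4, -4.5]
width: 0.0096
```

```bash
python3 lidz.py side
```

```text
(-58, -45, -28, -14) 17 106.5
(-58, -45, 14, 28) 17 106.5
(-45, -30, -28, -14) 18 110.7
(-45, -30, 14, 28) 21 109.8
(20, 30, -28, -14) 1 123.0
(20, 30, 14, 28) 17 125.5
(31, 40, -28, -14) 0 None
(31, 40, 14, 28) 15 128.8
(40, 50, -28, -14) 3 110.8
(40, 50, 14, 28) 28 118.5
(50, 60, -28, -14) 0 None
(50, 60, 14, 28) 11 133.9
(60, 67, -28, -14) 0 None
(60, 67, 14, 28) 10 100.8
```

Request:
{"method": "drive_tool", "body": {"deltas": [[[-0.0001,0,0.001],0,0.005],[[-0.0004,0,0.001],0,0.005],[[-0.0005,0,0.001],0,0.005],[[-0.0005,-0.0001,0.001],0,0.005],[[-0.0005,-0.0001,0.001],0,0.005],[[-0.0005,0,0.001],0,0.005],[[0,0,0],0,0.005],[[0,0,0],0,0.005]]}}

```text
clock: 12.4
tcp_pos: [0.4772, 0.0828, 0.2066]
orientation: [0.999, 0.036, -0.001, 0.0]
contact_force: [-2.1, -0.4, -7.5]
width: 0.0093
```

```bash
python3 lidz.py side
```

```text
(-58, -45, -28, -14) 18 108.3
(-58, -45, 14, 28) 20 107.2
(-45, -30, -28, -14) 16 113.3
(-45, -30, 14, 28) 28 112.3
(20, 30, -28, -14) 0 None
(20, 30, 14, 28) 15 134.0
(31, 40, -28, -14) 2 81.5
(31, 40, 14, 28) 16 139.1
(40, 50, -28, -14) 3 82.2
(40, 50, 14, 28) 28 110.6
(50, 60, -28, -14) 1 81.5
(50, 60, 14, 28) 6 143.4
(60, 67, -28, -14) 1 80.8
(60, 67, 14, 28) 13 101.5
```

Request:
{"method": "drive_tool", "body": {"deltas": [[[0.0015,0.0001,0],0,0.005],[[0.0015,0.0001,0.0003],0,0.005],[[0.0015,0.0001,0.0004],0,0.005],[[0.0015,0.0001,0.0005],0,0.005],[[0.0015,0.0001,0.0006],0,0.005],[[0.0015,0.0001,0.0006],0,0.005],[[0.0015,0.0001,0.0006],0,0.005],[[0.0015,0.0001,0.0006],0,0.005]]}}

```text
clock: 13.45
tcp_pos: [0.4901, 0.0836, 0.211]
orientation: [0.999, 0.036, -0.0, -0.0]
contact_force: [-0.7, 0.2, -0.3]
width: 0.0097
```

```bash
python3 lidz.py side
```

```text
(-58, -45, -28, -14) 12 106.8
(-58, -45, 14, 28) 12 107.8
(-45, -30, -28, -14) 27 110.5
(-45, -30, 14, 28) 27 112.5
(20, 30, -28, -14) 0 None
(20, 30, 14, 28) 17 134.9
(31, 40, -28, -14) 2 108.1
(31, 40, 14, 28) 13 138.9
(40, 50, -28, -14) 3 80.6
(40, 50, 14, 28) 27 111.3
(50, 60, -28, -14) 0 None
(50, 60, 14, 28) 16 144.4
(60, 67, -28, -14) 1 80.3
(60, 67, 14, 28) 22 105.7
```

Request:
{"method": "drive_tool", "body": {"deltas": [[[0.002,0.0001,0.0008],0,0.005],[[0.002,0.0001,0.0015],0,0.005],[[0,0,0.006],0,0.005],[[0,0,0.012],0,0.005],[[0,0,0.015],0,0.005],[[0,0,0.018],0,0.005],[[0,0,0.018],0,0.005],[[0,0,0.015],0,0.005]]}}

```text
clock: 14.5
tcp_pos: [0.4943, 0.0838, 0.2992]
orientation: [0.999, 0.036, 0.001, -0.0]
contact_force: [0.8, -0.4, -1.6]
width: 0.0099
```

Request:
{"method": "drive_tool", "body": {"deltas": [[[-0.005,-0.015,0.01],0.003,0.005],[[-0.007,-0.035,0],0.003,0.005],[[-0.008,-0.04,0],0.003,0.005],[[-0.008,-0.04,0],0.003,0.005],[[-0.008,-0.04,0],0.003,0.005],[[-0.008,-0.04,0],0.003,0.005],[[-0.008,-0.04,0],0.003,0.005],[[-0.008,-0.04,0],0.003,0.005]]}}

```text
clock: 15.5
tcp_pos: [0.4328, -0.208, 0.3073]
orientation: [0.999, 0.048, -0.0, 0.0]
contact_force: [0.9, -0.3, -0.4]
width: 0.0096
```

Request:
{"method": "drive_tool", "body": {"deltas": [[[-0.008,-0.04,0],0,0.005],[[-0.008,-0.04,0],0,0.005],[[-0.005,-0.035,0],0,0.005],[[0,-0.02,0],0,0.005],[[0,-0.01,0],0,0.005],[[0,0,0],0,0.005],[[0,0,0],0,0.005],[[0,0,0],0,0.005]]}}

```text
clock: 16.5
tcp_pos: [0.4133, -0.3504, 0.3073]
orientation: [0.999, 0.049, 0.0, -0.0]
contact_force: [0.6, 0.5, -0.8]
width: 0.0098
```

Run:
```python
from h import *
s=arm.state();print(s["clock"],s["tcp_pos"],s["contact_force"],s["width"],s["orientation"])
o=np.zeros((420,800,3),np.uint8)
a,_=arm.get_image("wrist");b,_=arm.get_image("side")
o[:,:400]=a[:,80:480];c=cv2.resize(b[110:260,260:400],None,fx=2.8,fy=2.8,interpolation=cv2.INTER_CUBIC);o[:,408:]=c[:420,:392]
cv2.imwrite("pics/c3.png",o[:,:,::-1])
```

```text
16.5 [ 0.41329159 -0.35038986  0.30734053] [ 0.61527296  0.455174   -0.8219601 ] 0.009840257622445859 [ 9.98798234e-01  4.90110648e-02  5.29331993e-05 -2.36868478e-05]
```

View pics/c3.png

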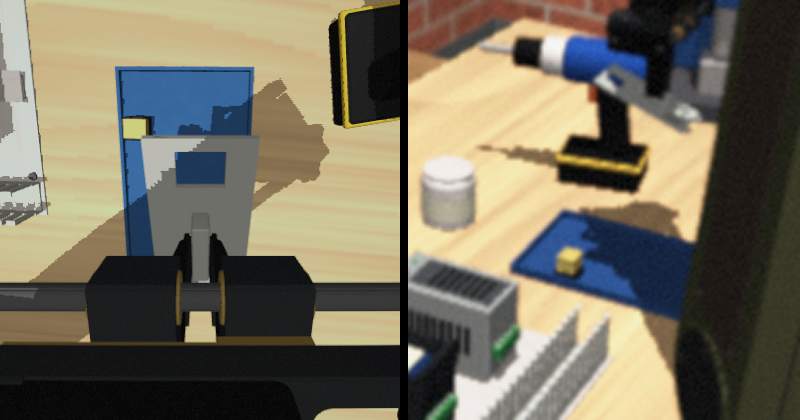

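The lid is held, tilted latch end up and outside up, above the tray. The relay at (135,127) is well clear. Lowering.

Request:
{"method": "drive_tool", "body": {"deltas": [[[0,0,-0.02],0,0.005],[[0,0,-0.035],0,0.005],[[0,0,-0.035],0,0.005],[[0,0,-0.035],0,0.005],[[0,0,-0.03],0,0.005],[[0,0,-0.018],0,0.005],[[0,0,-0.01],0,0.005],[[0,0,-0.002],0,0.005]]}}

```text
clock: 17.6
tcp_pos: [0.4131, -0.3512, 0.122]
orientation: [0.999, 0.048, -0.0, -0.0]
contact_force: [0.6, -0.7, -0.4]
width: 0.0099
```

Request:
{"method": "drive_tool", "body": {"deltas": [[[0,0,-0.002],0,0.005],[[0,0,-0.002],0,0.005],[[0,0,-0.002],0,0.005],[[0.0005,0,-0.002],0,0.005],[[0.0005,0,-0.0015],0,0.005],[[0.0005,0,-0.0015],0,0.005],[[0.0005,0,-0.0015],0,0.005],[[0,0,0],0,0.005]]}}

```text
clock: 18.6
tcp_pos: [0.4152, -0.3513, 0.1103]
orientation: [0.999, 0.048, -0.0, 0.0]
contact_force: [-1.3, 1.1, 3.8]
width: 0.0096
```

Request:
{"method": "drive_tool", "body": {"deltas": [[[0.0005,0,-0.0012],0,0.005],[[0.0005,0,-0.0012],0,0.005],[[0.0005,0,-0.0012],0,0.005],[[0.0005,0,-0.0012],0,0.005],[[0.0005,0,-0.0012],0,0.005],[[0.0005,0,-0.0012],0,0.005],[[0.0005,0,-0.0012],0,0.005],[[0,0,-0.0012],0,0.005]]}}

```text
clock: 19.6
tcp_pos: [0.4198, -0.3513, 0.101]
orientation: [0.999, 0.048, 0.002, 0.0]
contact_force: [2.1, 2.7, 6.0]
width: 0.0097
```

Request:
{"method": "drive_tool", "body": {"deltas": [[[0.0003,0,-0.0012],0,0.005],[[0.0003,0,-0.0012],0,0.005],[[0.0003,0,-0.0012],0,0.005],[[0.0003,0,-0.0012],0,0.005],[[0.0003,0,-0.0012],0,0.005],[[0,0,-0.0012],0,0.005],[[0,0,0],0,0.005],[[0,0,0],0,0.005]]}}

```text
clock: 20.6
tcp_pos: [0.4214, -0.3517, 0.094]
orientation: [0.999, 0.048, 0.002, 0.001]
contact_force: [2.6, 0.4, 5.0]
width: 0.0099
```

```bash
cat > tl.py <<'E'
from h import *
p=arm.camera_params("top");im,d=arm.get_image("top");X=cloud(p,d)
S=cv2.cvtColor(im,cv2.COLOR_RGB2HSV)[...,1]
Z=X[...,2]
m=(abs(X[...,0]-.417)<.08)&(abs(X[...,1]+.351)<.045)&(Z<.07)&(S<100)
P=X[m];print(m.sum(),np.nanmin(P,0),np.nanmax(P,0))
for a in np.arange(.345,.49,.012):
    k=m&(abs(X[...,0]-a-.006)<.006)
    for sd in(1,-1):
        q=k&((X[...,1]+.351)*sd>.012)
        if q.any(): print(round(a+.006,3),sd,q.sum(),np.nanmedian(Z[q]).round(4))
p=arm.camera_params("side");im,d=arm.get_image("side");
s=arm.state();print(s["clock"],s["tcp_pos"],s["contact_force"])
E
python3 tl.py
```

```text
174 [ 4.54268435e-01 -3.81860442e-01 -4.38659119e-04] [ 0.49180383 -0.31780043  0.01802496]
0.459 1 25 0.0116
0.471 1 30 0.012
0.471 -1 17 0.0121
0.483 1 29 0.0129
0.483 -1 21 0.0132
0.495 -1 6 0.0054
20.7 [ 0.42119016 -0.35172957  0.09390592] [2.51864165 1.6380262  5.79708972]
```

Request:
{"method": "drive_tool", "body": {"deltas": [[[0,0,-0.0008],0,0.005],[[0,0,-0.0008],0,0.005],[[0,0,-0.0008],0,0.005],[[0,0,-0.0008],0,0.005],[[0,0,0],0,0.005],[[0,0,0],0,0.005],[[0,0,0],0,0.005],[[0,0,0],0,0.005]]}}

```text
clock: 21.7
tcp_pos: [0.4214, -0.3519, 0.0915]
orientation: [0.999, 0.048, 0.002, 0.001]
contact_force: [3.1, 2.8, 10.0]
width: 0.0096
```

```bash
python3 tl.py
```

```text
174 [ 0.45381861 -0.37858386  0.00070998] [ 0.49168488 -0.31769977  0.01300987]
0.459 1 26 0.0087
0.471 1 35 0.0078
0.471 -1 13 0.0083
0.483 1 28 0.0067
0.483 -1 23 0.0078
0.495 -1 3 0.0051
21.8 [ 0.42135644 -0.35187661  0.09145008] [2.37263134 2.57667554 9.05601023]
```

Request:
{"method": "drive_tool", "body": {"deltas": [[[0,0,0.001],0,0.005],[[0,0,0.001],0,0.005],[[0,0,0],0,0.03],[[0,0,0],0,0.03],[[0,0,0],0,0.03],[[0,0,0],0,0.03],[[0,0,0],0,0.03],[[0,0,0],0,0.03]]}}

```text
clock: 22.8
tcp_pos: [0.42, -0.3512, 0.0918]
orientation: [0.999, 0.048, -0.0, 0.0]
contact_force: [0.4, 0.1, -0.0]
width: 0.0299
```

Request:
{"method": "drive_tool", "body": {"deltas": [[[0,0,0.005],0,0.03],[[0,0,0.01],0,0.03],[[0,0,0.02],0,0.03],[[0,0,0.03],0,0.03],[[-0.02,0,0.04],0,0.03],[[-0.03,0,0.04],0,0.03],[[-0.03,0,0.04],0,0.03],[[-0.02,0,0.03],0,0.03]]}}

```text
clock: 23.8
tcp_pos: [0.3191, -0.3513, 0.3107]
orientation: [0.999, 0.048, 0.001, 0.002]
contact_force: [0.2, -0.8, 0.4]
width: 0.0299
```

```bash
python3 tl.py
python3 - <<'E'
from h import *
a,_=arm.get_image("wrist");b,_=arm.get_image("top")
o=np.zeros((600,800,3),np.uint8);o[:300,:400]=cv2.resize(a,(400,300));o[:300,400:]=cv2.resize(b,(400,300))
s,_=arm.get_image("side");o[300:,:400]=cv2.resize(s,(400,300));o[300:,400:]=cv2.resize(b[130:310,180:420],(400,300))
cv2.imwrite("pics/c4.png",o[:,:,::-1])
E
```

```text
960 [ 0.35915432 -0.38769106 -0.00129711] [ 0.48882413 -0.3179666   0.02783949]
0.363 1 12 0.007
0.363 -1 14 0.0055
0.375 1 24 0.0082
0.375 -1 35 0.008
0.387 1 24 0.0076
0.387 -1 43 0.008
0.399 1 22 0.0083
0.399 -1 31 0.0084
0.411 1 31 0.0084
0.411 -1 39 0.0079
0.423 1 24 0.0082
0.423 -1 29 0.0076
0.435 1 34 0.0077
0.435 -1 28 0.0065
0.447 1 28 0.0082
0.447 -1 31 0.008
0.459 1 30 0.008
0.459 -1 24 0.0079
0.471 1 36 0.0083
0.471 -1 21 0.0081
0.483 1 24 0.0074
0.483 -1 27 0.0066
23.9 [ 0.31974713 -0.35248343  0.3131419 ] [-0.33609394  0.08104102  0.96184908]
```

View pics/c4.png

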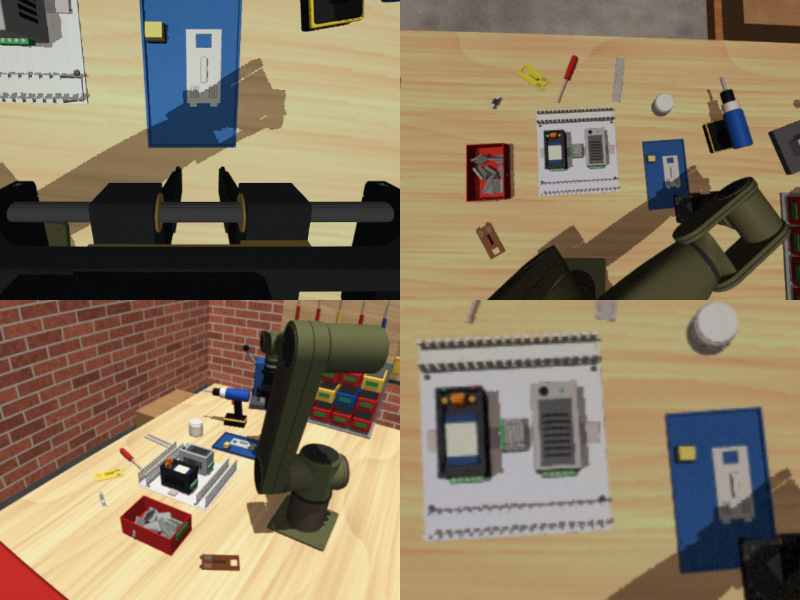

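The lid lies flat in the tray with the rib up (wrist view, about (203,68)). The module is open, the tab is intact, the relay and the other loose things haven't moved, and the gripper is clear. Handing in.

```bash
python3 -c "
from station import arm
print(arm.finish_job())"
```

```text
the job is handed in; nothing more can be done
None
```

The lid is off the module and lying flat in the blue tray, outside up. I handed the job in at about 24 s of the 64 s allowed.

- **Tab:** I pressed it by feel with the closed fingers. The highest push I read was 14.1 N, and depth readings then showed the lid ajar at about 0.1 rad. Contact came a few mm further out (+x) than the stated face range suggests, so I checked with a picture that the fingers bore only on the tab.
- **Lid:** I pinched it by the rib and swung it to about 0.35 rad. I then drew it out along its own slope and lifted it off. The highest force I read was about 8 N, during the swing.
- **Laying down:** I let it settle flat with about 10 N of downward push, eased off, and opened the fingers.

In the last checks, the lid's top read about 8 mm above the bench almost everywhere, which is right for a 4 mm lid on the 4 mm tray floor. Readings at its two ends and one spot were 1 to 2.5 mm lower, which I put down to edge pixels. The gripper was well clear, and the relay and other loose items looked unmoved by eye; I did not measure their positions again. Forces were read only at the end of each move call, so brief peaks in between would not show.

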